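Load a notched drawer runner into the drilling jig the right way round and clamp it

TASK

Take one of the two drawer runners from the tray on the left, load it into the drilling jig and clamp it for drilling. Each runner has a notch under one end only, which cannot be told from above: feel which end it is, gently and without ramming the jig, and turn the runner end for end if need be, so that its notch goes over the jig's steel tongue and it lies flat between the guides, home under the lip of the end stop. Then press the red clamp handle right down so that the clamp holds the runner against the stop, and leave it so.

Things in the scene. Friction and masses are not known exactly. Their poses are not given: they have to be found in the camera images.
- tray: Grey parts tray with two loose drawer runners, fixed: floor 190 (x) x 184 (y) mm, 8 thick, end walls 34 mm high at y = +-84 to 92, open sides. Origin: centre of its underside; x away from the robot, y to its left, z up. A runner is a wooden bar 160 long x 40 wide x 42 high, 0.17-0.34 kg: a pale 24 mm top board on a browner 18 mm base strip.
- tray_near (a point): Where the middle of the nearer runner's underside is, on the tray's floor, within 3 mm and 0.03 rad; the runner lies along y. Axes as tray. A runner has a notch under one end only, 16 deep, 28 wide, 18 high, open at the end and below; its sides do not show it. Which end differs from start to start. Grasp across the 40 mm, by the top board, mid-length.
- tray_far (a point): The same for the farther runner (92 mm behind the other). Either runner will do; the other may stay. The bench between the tray and the end stop is free, at least 90 mm wide, to set a runner down and take it again from the other side.
- jig: Drilling jig, fixed: plywood base 340 (x) x 130 (y) x 18 mm. Origin: centre of its underside; x along it towards the end stop (robot's left), z up, +y towards the robot. Two dark guides along x, 14 mm high above the base, 24 wide, inner faces at y = +-24, x = -70 to 125: fingers on the top board pass above them. Steel clamp bracket: x = -166 to -85, top 79 mm above the bench.
- jig_home (a point): Where the middle of the runner's underside must come: on the base's top face, 18 mm above the bench, jig x = 45, y = 0; its end then touches the end stop's face at x = 125. Axes as jig. With the clamp open there are about 30 mm of room behind the runner's other end (clamp tip at x = -66), so set it down 18 to 28 mm short and slide it home.
- jig_tongue (a point): Upper front edge of the steel tongue at the end stop's foot: 14 mm high above the base, 16 wide, x = 111 to 125. The notched end goes over it to the stop (x = 125 to 157, 96 wide); the plain end is stopped 14 mm short. Above it a steel lip juts 12 mm from the stop, 46 to 50 mm above the base, so nothing higher than 46 mm slides home. Axes as jig.
- clamp_handle (a joint): Angle (rad) of the red toggle-clamp handle: 0 open, slanting up 0.95 rad above level, away from the end stop; 0.95 shut, lying level. It stays where left (friction 0.45 N m) and drives a plunger 36 mm towards the stop, which presses on the runner's end. Pressing the grip takes 6 to 15 N. On a runner that is 14 mm short of home it jams near 0.7.
- clamp_tip (a joint): How far the plunger's sprung rubber tip is pushed in (m): 0 free, 0.010 fully; 1500 N/m. With a runner home and the handle shut it reads about 0.005, with nothing to press on 0.
- handle_grip (a point): Middle of the upper face of the red grip (72 x 20 x 15 mm), 80 mm out from the pivot and 11.5 mm above it when level, 22 mm from the free end: press here. About 140 mm above the bench when open, 80 mm when shut. Its z points out of the pressed face, its -x towards the free end.
- clamp_pivot (a point): The handle's pivot, 68 mm above the bench, at jig x = -138, y = 0; the axis is level, along jig y. Axes as jig.

How it is judged:
By the outcome, as a careful person would: the job done as asked, in the order asked, and still so for the second after the job is handed in, with the robot touching nothing.
It also fails if it takes over 72 s, if anything falls off the work surface, if the arm or the gripper's body presses on something with over 40 N, if the wrist force passes 120 N, or if a joint passes its speed limit or range.

ROBOT

A 6-joint arm with a two-finger parallel gripper is mounted at the origin on a cart in front of the work surface, level with it; the furniture and walls round the work are solid. World frame = base frame: x ahead of the robot, y to its left, z up, the work surface at z = 0. Lengths are in m, angles in rad, forces in N, time in s.
With the tool pointing down it reaches from about 0.225 to 0.875 m from the base axis. Payload 3.4 kg.
Tool frame: the origin (TCP) lies between the finger pads; the fingertips stand 22 mm ahead of it and the grasp point (between the pads) lies 3 mm ahead of it (manip.finger_overhang is the distance from the TCP to the fingertips, in m); z points along the fingers, y is the line along which they close (so a half turn about z gives the same grasp; the last joint's range is limited). The gripper opens to 85 mm and grips with 20 to 120 N. Pads are 22 mm wide; open, the fingers measure 114 mm over their backs; the gripper's body (76 mm by 85 mm) begins 54 mm behind the grasp point. The pads swing forward as they close: fully open they stand 13 mm farther back than shut.
Start: joints at [1.06, 0.276, 1.505, -0, 1.361, -0.121], TCP at [0.219, 0.532, 0.253] pointing down, gripper open.
Joint ranges: [-2.89, 2.89], [-0.75, 2.08], [0.22, 2.7], [-1.18, 4.32], [0.11, 2.71], [-2.7, 2.7]. Speed limits (rad/s): [2.57, 2.57, 3.14, 3.14, 3.14, 3.14].

INTERFACE

Orientations are given as a unit quaternion [w, x, y, z].
In Python, from rig import get_state, eyes, order, manip gives the robot as it stands.
- The arm moves only by the tool drive_tool, never from a script. Its argument "rows" is a list of rows, each a list of 4 numbers: the shift along the tool's x, y, z in units of 25 mm (1.0 is 25 mm), then the turn about the tool's z in units of 6 degrees (1.0 is 6 degrees). A call has exactly 8 rows; each row is the pose to reach, as a shift and turn from the pose commanded when the call began, along the tool's axes at that moment; what a row does not reach only later rows make up. A row lasts 1/12 s, in which the tool goes at most 41.7 mm and 7.16 degrees, less where a joint would pass 70% of its speed; a pose out of reach is approached as far as the arm can. A call with a gripper value outside its range is refused whole. "grip" is the finger opening in mm, from 0 to 85.4, set as the call begins (left out, the last holds). The fingers move at their own pace and stop on an object; "newtons" is the grip in N (left out, the last holds). Time passes only in rows, so rows that repeat a pose let the fingers close, or fill a call up. It gives the time, the measured TCP pose, the force, the opening and the grip force at its end, in the units of the state.
- get_state(): the state, without advancing time (a new reading comes with each control period).
- eyes.get_image(name): name is "scene" or "top" or "wrist"; returns (picture, depth): 480x640x3 uint8, red, green, blue; 480x640 float32, m along the optical axis (not along the pixel's ray), 0 where there is no reading.
- eyes.camera_info(name): a dict with "fx", "fy", "cx", "cy" (pixels), "R" (3x3) and "t" (3): a world point X has camera coordinates R X + t. Camera axes: x right, y down, z forward; pixel columns grow to the right and rows downward; lengths in m; the calibration is good to about 2 mm. A picture is of the moment at which its call begins: read the wrist's pose just before it. camera_info takes no time and is no camera call; for the wrist camera it gives the pose at the moment of the call.
- order.sign_off(): hands the job in; it is judged then, once.
The state is a dict: "clock": time; "qpos": joint angles; "qd": joint speeds; "effort": joint torques, N m; "position": TCP position; "ee_rot": TCP orientation; "contact_force": force on the tool from outside, world axes, zero at the start; "moment": the same for the moment, N m; "width": finger opening in m; "gripper_force": force on a finger pad.
Only numpy, scipy, OpenCV 4.12 (cv2) and the standard library are available. Lean on these libraries where they do the work, as an engineer would, in place of code of your own. Each camera call takes 0.05 s, during which the arm holds its last target. There are 200 camera calls.

## Working session

There is one attempt and no reset: what is moved stays moved. The work goes in short steps, Python scripts to look and compute and a tool call to move; the robot and the scene stay as the last step left them, time stands still between calls to the robot, and variables do not carry over. Pictures are saved under pics/ and viewed, at most 10 in all, crops included, and the job is handed in when it is done.

Besides the shell and the picture viewer there is one more tool, called after ">>>" in YAML: its name, and indented under it one key for each argument. drive_tool: Moves the arm, as the interface text tells. Its arguments: {"type":"object","properties":{"rows":{"type":"array","items":{"type":"array","items":{"type":"number"}}},"grip":{"type":"number"},"newtons":{"type":"number"}},"required":["rows"]}

```bash
mkdir -p pics; ls
python3 - <<'E'
from rig import get_state, eyes
import cv2,numpy as np
s=get_state(); print({k:np.round(v,3) for k,v in s.items()})
ims=[]
for n in ["top","scene"]:
    p,d=eyes.get_image(n); np.savez(f"pics/{n}0.npz",p=p,d=d); cv2.imwrite(f"pics/{n}0.png",p[:,:,::-1]); 
    c=eyes.camera_info(n); print(n,{k:np.round(v,3) for k,v in c.items()})
E
```

```text
pics
{'clock': np.float64(0.0), 'qpos': array([ 1.06 ,  0.277,  1.506, -0.   ,  1.361, -0.121]), 'qd': array([-0.001, -0.   ,  0.   , -0.002,  0.   , -0.002]), 'effort': array([-0.0000e+00, -4.1677e+01, -2.4581e+01, -0.0000e+00,  1.1000e-02,
        0.0000e+00]), 'position': array([0.218, 0.531, 0.252]), 'ee_rot': array([-0.   ,  0.194,  0.981, -0.001]), 'contact_force': array([1.074, 0.129, 0.193]), 'moment': array([ 0.018,  0.032, -0.011]), 'gripper_force': np.float64(0.0), 'width': np.float64(0.085)}
top {'fx': np.float64(511.835), 'fy': np.float64(511.835), 'cx': np.float64(311.656), 'cy': np.float64(237.536), 'R': array([[-0.007, -1.   ,  0.021],
       [-0.982,  0.003, -0.187],
       [ 0.187, -0.022, -0.982]]), 't': array([0.032, 0.481, 1.038])}
scene {'fx': np.float64(595.397), 'fy': np.float64(595.397), 'cx': np.float64(313.721), 'cy': np.float64(245.815), 'R': array([[ 0.69 , -0.724,  0.017],
       [-0.499, -0.493, -0.713],
       [ 0.524,  0.483, -0.701]]), 't': array([-0.31 ,  0.334,  1.108])}
```

View pics/top0.png

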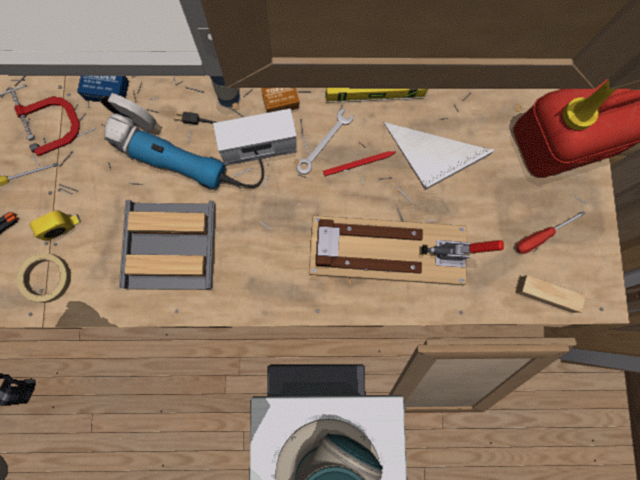

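View pics/scene0.png

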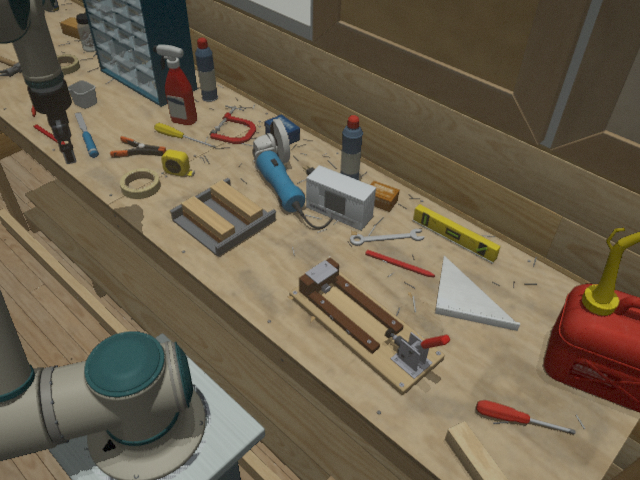

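The top view shows the tray at about (168,245), with the runners at (166,222) and (165,265). The jig is at (390,250): stop on the left at (328,243), red handle at (487,246), screwdriver clear on the right. The scene view agrees with this.

```bash
cat > h.py <<'E'
import numpy as np,cv2
from rig import eyes,get_state
def ray(c,uv,z):
    uv=np.atleast_2d(np.asarray(uv,float)); d=np.c_[(uv[:,0]-c['cx'])/c['fx'],(uv[:,1]-c['cy'])/c['fy'],np.ones(len(uv))]@c['R']
    o=-c['R'].T@c['t']; return o+d*((z-o[2])/d[:,2])[:,None]
def cloud(c,d):
    v,u=np.mgrid[:d.shape[0],:d.shape[1]]
    P=np.dstack([(u-c['cx'])/c['fx']*d,(v-c['cy'])/c['fy']*d,d])
    return (P-c['t'])@c['R']
def rect(xy):
    (cx,cy),(w,h),a=cv2.minAreaRect(xy.astype(np.float32)*1000); return np.round([cx,cy,w,h,a],1)
E
python3 - <<'E'
from h import *
for n in ["top","scene"]:
    f=np.load(f"pics/{n}0.npz");p,d=f['p'],f['d'];c=eyes.camera_info(n);W=cloud(c,d);ok=d>0
    hsv=cv2.cvtColor(p,cv2.COLOR_RGB2HSV)
    X,Y,Z=W[...,0],W[...,1],W[...,2]
    print(n,'tool tray bbox')
    # coarse: tray region from top image
    tr=ray(c,[[168,245]],0.03) if n=="top" else tr
    print(tr)
    m=ok&(abs(X-tr[0,0])<.13)&(abs(Y-tr[0,1])<.13)&(Z>.042)&(Z<.060)&(hsv[...,1]>60)
    k,l,st,ce=cv2.connectedComponentsWithStats(m.astype(np.uint8))
    for i in range(1,k):
        if st[i,4]>200:
            q=l==i; z=np.median(Z[q]); uv=np.argwhere(q)[:,::-1]; print('runner',st[i,4],'z',z.round(4),rect(ray(c,uv,z)[:,:2]))
    # jig: red handle
    jr=ray(c,[[390,248]],0.02) if n=="top" else jr
    J=ok&(abs(X-jr[0,0])<.12)&(abs(Y-jr[0,1])<.3)
    for nm,lo,hi in [('base',.013,.023),('guide',.028,.036),('lip',.060,.075)]:
        m=J&(Z>lo)&(Z<hi); k,l,st,ce=cv2.connectedComponentsWithStats(m.astype(np.uint8))
        for i in range(1,k):
            if st[i,4]>150:
                q=l==i; z=np.median(Z[q]); print(nm,st[i,4],'z',z.round(4),rect(ray(c,np.argwhere(q)[:,::-1],z)[:,:2]))
    m=J&(hsv[...,1]>170)&((hsv[...,0]<6)|(hsv[...,0]>174))&(Z>.06)
    P=W[m];print('red',len(P),P.min(0).round(3),P.max(0).round(3),np.median(P,0).round(3))
    if n=="top":
        cv2.imwrite("pics/cj.png",cv2.resize(p[200:300,300:520,::-1],None,fx=3.6,fy=3.6,interpolation=cv2.INTER_CUBIC))
E
```

```text
top tool tray bbox
[[0.469022   0.33531963 0.03      ]]
runner 1462 z 0.0504 [515.9 336.5 161.3  42.   88.7]
runner 1515 z 0.0503 [424.5 336.5 161.2  39.8  89.8]
base 5487 z 0.0182 [ 459.5 -136.6  339.   130.2   85.9]
guide 899 z 0.0322 [ 497.7 -112.6  192.6   25.5   85.9]
guide 988 z 0.0321 [ 425.4 -107.2  192.2   25.1   85.9]
lip 846 z 0.0671 [468.8  -2.4  43.9  95.4  86.2]
red 290 [ 0.437 -0.333  0.1  ] [ 0.457 -0.286  0.158] [ 0.446 -0.308  0.134]
scene tool tray bbox
[[0.469022   0.33531963 0.03      ]]
runner 745 z 0.0495 [510.7 333.  168.8  46.8  88.6]
runner 801 z 0.0495 [419.7 333.6 167.2  45.3  88.8]
base 395 z 0.0179 [ 503.1 -128.9  255.1   38.    85.9]
base 3925 z 0.0181 [ 450.4 -139.   343.7  131.8   87.7]
guide 1745 z 0.0319 [458.5 -96.5 225.9  99.4  85.7]
lip 576 z 0.067 [462.3  -3.6  43.3  98.1  85.8]
red 196 [ 0.432 -0.337  0.1  ] [ 0.452 -0.29   0.157] [ 0.438 -0.318  0.139]
```

View pics/cj.png

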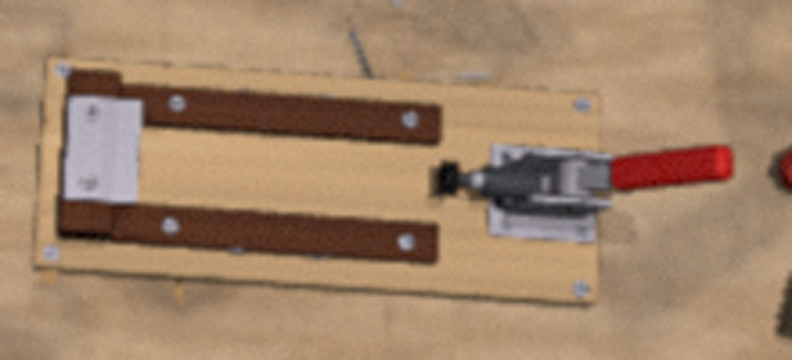

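The crop shows the jig's open clamp, with the plunger tip at about (445,178). The slot between the guides is clear and the lip is at (100,148). Now I'll write a helper that works out moves.

```bash
cat >> h.py <<'E'
from scipy.spatial.transform import Rotation as Ro
J0=np.array([.4595,-.1366]);JA=np.deg2rad(85.85)
def jig(x,y=0): # jig xy -> world
    c,s=np.cos(JA),np.sin(JA); return J0+[c*x-s*y,s*x+c*y]
def go(x,y,z,h=None):
    s=get_state();q=s['ee_rot'];R=Ro.from_quat([q[1],q[2],q[3],q[0]]).as_matrix();p=np.array(s['position'])
    hd=np.degrees(np.arctan2(R[1,0],R[0,0])); sh=R.T@(np.array([x,y,z])-p)/.025
    t=0 if h is None else -((h-hd+180)%360-180)/6
    print('t',round(s['clock'],2),'pos',p.round(4),'head',hd.round(2),'F',np.round(s['contact_force'],1),'w',round(s['width'],4),'| move',sh.round(2),round(t,2),'tilt',R[:,2].round(3))
E
python3 - <<'E'
from h import *
go(.4245,.3365,.20,90)
c=eyes.camera_info("wrist");print(-c['R'].T@c['t'],c['R'].round(2),c['fx'])
E
```

```text
t 0.1 pos [0.2183 0.5315 0.2525] head 157.66 F [-0.1 -0.4 -0.3] w 0.0856 | move [-10.59  -4.08   2.11] 11.28 tilt [-0.001 -0.001 -1.   ]
[0.14800919 0.55967149 0.37258633] [[ 0.38  0.93 -0.  ]
 [ 0.88 -0.36  0.3 ]
 [ 0.27 -0.12 -0.95]] 338.38491688314116
```

>>> drive_tool:
  rows:
    - [-1.32,-0.51,0.26,1.15]
    - [-2.65,-1.02,0.53,2.3]
    - [-3.97,-1.53,0.79,3.45]
    - [-5.3,-2.04,1.05,4.6]
    - [-6.6,-2.55,1.3,5.75]
    - [-7.9,-3.06,1.6,6.9]
    - [-9.3,-3.6,1.8,8.05]
    - [-10.59,-4.08,2.11,9.2]
  grip: 85

```text
clock: 0.77
position: [0.4258, 0.3353, 0.2003]
ee_rot: [0.0, 0.628, 0.778, 0.0]
contact_force: [-0.0, 0.5, -0.7]
width: 0.085
gripper_force: 0.0
```

Run:
```python
from h import *
go(.4245,.3365,.20,90)
```

```text
t 0.77 pos [0.4258 0.3353 0.2003] head 102.12 F [-0.   0.5 -0.7] w 0.085 | move [ 0.06 -0.04  0.01] 2.02 tilt [ 0. -0. -1.]
```

>>> drive_tool:
  rows:
    - [0,0,0,1]
    - [0,0,0,2]
    - [0,0,0,2]
    - [0,0,0,2]
    - [0,0,0,2]
    - [0,0,0,2]
    - [0,0,0,2]
    - [0,0,0,2]

```text
clock: 1.43
position: [0.4244, 0.3373, 0.2007]
ee_rot: [0.0, 0.704, 0.71, 0.0]
contact_force: [0.1, 0.3, 0.6]
width: 0.0849
gripper_force: 0.0
```

Run:
```python
from h import *
go(.4245,.3365,.047,90)
c=eyes.camera_info("wrist");p,d=eyes.get_image("wrist");np.savez("pics/w1.npz",p=p,d=d)
cv2.imwrite("pics/w1.png",p[:,:,::-1])
W=cloud(c,d);hsv=cv2.cvtColor(p,cv2.COLOR_RGB2HSV)
m=(d>0)&(W[...,2]>.044)&(W[...,2]<.056)&(hsv[...,1]>60)
k,l,st,ce=cv2.connectedComponentsWithStats(m.astype(np.uint8))
for i in range(1,k):
    if st[i,4]>400:
        q=l==i; z=np.median(W[q][:,2]);print(st[i],z.round(4),rect(ray(c,np.argwhere(q)[:,::-1],z)[:,:2]))
```

```text
t 1.43 pos [0.4244 0.3373 0.2007] head 90.55 F [0.1 0.3 0.6] w 0.0849 | move [-0.03  0.    6.15] 0.09 tilt [ 0.  0. -1.]
[ 502  117  138  231 6966] 0.0519 [650.2 323.7 200.4  59.3  68.7]
[ 294  126   52  187 8871] 0.0494 [424.1 337.5 159.1  39.5  89.3]
[ 393  128   73  186 8796] 0.0493 [514.2 337.4 159.2  41.1  88.8]
```

View pics/w1.png

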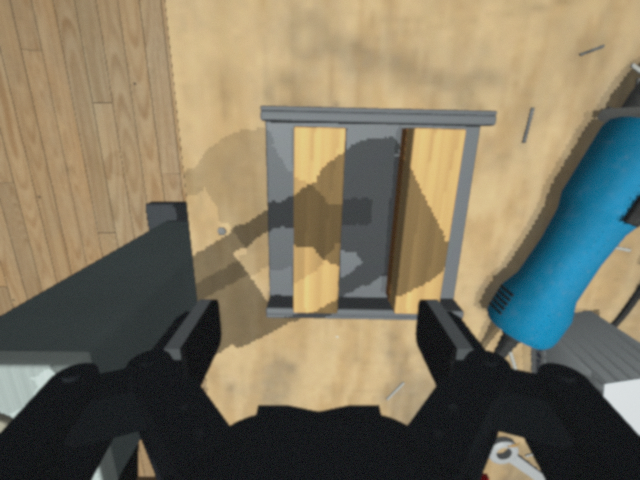

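The near runner's top face is at about (318,220) and sits between the fingers at (200,320) and (435,320). Wrist and top views agree on (0.424, 0.337), top at z 0.05. Descending.

>>> drive_tool:
  rows:
    - [0,0,1.2,0.1]
    - [0,0,2.4,0.1]
    - [0,0,3.6,0.1]
    - [0,0,4.6,0.1]
    - [0,0,5.4,0.1]
    - [0,0,5.9,0.1]
    - [0,0,6.1,0.1]
    - [0,0,6.1,0.1]

```text
clock: 2.15
position: [0.424, 0.3367, 0.047]
ee_rot: [-0.0, 0.708, 0.706, -0.001]
contact_force: [0.1, 0.5, -0.5]
width: 0.0851
gripper_force: 0.0
```

>>> drive_tool:
  rows:
    - [0,0,0,0]
    - [0,0,0,0]
    - [0,0,0,0]
    - [0,0,0,0]
    - [0,0,0,0]
    - [0,0,0,0]
    - [0,0,0,0]
    - [0,0,0,0]
  grip: 30
  newtons: 50

```text
clock: 2.82
position: [0.425, 0.3374, 0.0493]
ee_rot: [0.0, 0.708, 0.706, 0.001]
contact_force: [-1.1, 0.8, 6.1]
width: 0.0392
gripper_force: 53.2
```

>>> drive_tool:
  rows:
    - [0,0,-0.5,0]
    - [0,0,-1.2,0]
    - [0,0,-2.2,0]
    - [0,0,-3.2,0]
    - [0,0,-4.0,0]
    - [0,0,-4.0,0]
    - [0,0,-4.0,0]
    - [0,0,-4.0,0]

```text
clock: 3.48
position: [0.4236, 0.3363, 0.1466]
ee_rot: [-0.0, 0.708, 0.706, -0.001]
contact_force: [-0.7, -0.0, -3.7]
width: 0.0389
gripper_force: 52.1
```

Run:
```python
from h import *
x,y=jig(20); go(x,y,.145,85.85)
c=eyes.camera_info("wrist");p,d=eyes.get_image("wrist")
W=cloud(c,d);hsv=cv2.cvtColor(p,cv2.COLOR_RGB2HSV)
m=(d>0)&(W[...,2]>.13)&(W[...,2]<.17)&(hsv[...,1]>60)
k,l,st,ce=cv2.connectedComponentsWithStats(m.astype(np.uint8))
for i in range(1,k):
    if st[i,4]>400:
        q=l==i; z=np.median(W[q][:,2]);print(st[i],z.round(4),rect(ray(c,np.argwhere(q)[:,::-1],z)[:,:2]))
cv2.imwrite("pics/w2.png",p[:,:,::-1])
```

```text
t 3.48 pos [0.4236 0.3363 0.1466] head 89.87 F [-0.7 -0.  -3.7] w 0.0389 | move [779.12  57.51  -1.13] 0.67 tilt [-0.002 -0.001 -1.   ]
[  261   118   118   293 29969] 0.1467 [424.5 355.4 121.6  49.2  89.2]
```

View pics/w2.png

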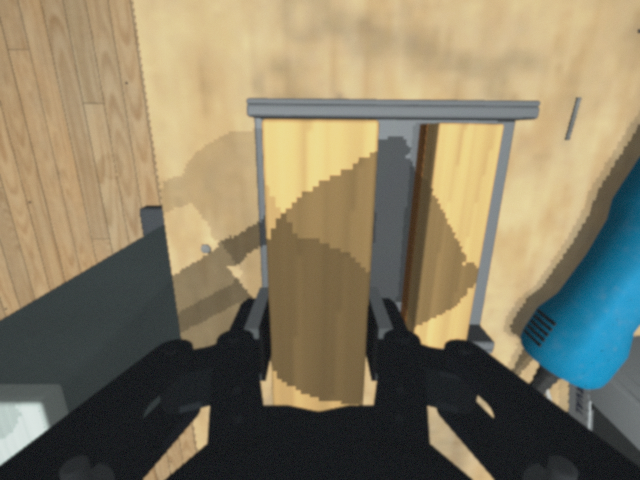

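Held straight and level: the top board spans columns 262–378 and it is centred in the fingers. Carrying it to the jig.

Run:
```python
from h import *
x,y=jig(.020); print(x,y);go(x,y,.12,85.85)
```

```text
0.46094735696571587 -0.11665243980297857
t 3.53 pos [0.4234 0.3361 0.1462] head 89.87 F [-0.  -0.7 -3.7] w 0.0389 | move [-18.11   1.55   1.08] 0.67 tilt [-0.003 -0.002 -1.   ]
```

>>> drive_tool:
  rows:
    - [-0.6,0.05,0,0.1]
    - [-1.6,0.15,0,0.1]
    - [-2.9,0.25,0,0.2]
    - [-4.3,0.4,0,0.2]
    - [-5.7,0.5,0,0.3]
    - [-7.1,0.6,0,0.3]
    - [-8.5,0.73,0,0.3]
    - [-9.9,0.85,0,0.3]

```text
clock: 4.2
position: [0.444, 0.0878, 0.1464]
ee_rot: [-0.001, 0.719, 0.695, -0.001]
contact_force: [0.8, 0.0, -3.4]
width: 0.0389
gripper_force: 52.0
```

>>> drive_tool:
  rows:
    - [-1.4,0.12,0,0.1]
    - [-2.8,0.24,0,0.15]
    - [-4.2,0.36,0,0.2]
    - [-5.6,0.48,0,0.3]
    - [-6.8,0.58,0,0.35]
    - [-7.7,0.66,0,0.37]
    - [-8.2,0.7,0,0.37]
    - [-8.2,0.7,0,0.37]

```text
clock: 4.87
position: [0.4557, -0.1182, 0.1468]
ee_rot: [-0.001, 0.733, 0.68, -0.001]
contact_force: [-0.8, -0.3, -3.2]
width: 0.0391
gripper_force: 52.0
```

Run:
```python
from h import *
x,y=jig(.022); go(x,y,.075,85.85)
c=eyes.camera_info("wrist");p,d=eyes.get_image("wrist")
W=cloud(c,d);hsv=cv2.cvtColor(p,cv2.COLOR_RGB2HSV)
for nm,a,b in [('runner',.13,.17),('guide',.028,.037),('lip',.062,.073)]:
  m=(d>0)&(W[...,2]>a)&(W[...,2]<b)
  k,l,st,ce=cv2.connectedComponentsWithStats(m.astype(np.uint8))
  for i in range(1,k):
    if st[i,4]>400:
        q=l==i; z=np.median(W[q][:,2]);print(nm,st[i],z.round(4),rect(ray(c,np.argwhere(q)[:,::-1],z)[:,:2]))
cv2.imwrite("pics/w3.png",p[:,:,::-1])
```

```text
t 4.87 pos [ 0.4557 -0.1182  0.1468] head 85.68 F [-0.8 -0.3 -3.2] w 0.0391 | move [0.16 0.21 2.87] -0.03 tilt [-0.002  0.    -1.   ]
runner [  220   118   201   293 33794] 0.1469 [452.  -98.5  79.1 123.6  10. ]
guide [ 360   81   39  217 4017] 0.0313 [498.4 -90.9 152.4  24.2  86.8]
guide [ 250   82   39  205 2447] 0.0313 [426.  -81.1 142.6  24.2  85.1]
lip [  235     9   181    90 13780] 0.067 [468.   -4.1  42.1  92.7  86.2]
```

View pics/w3.png

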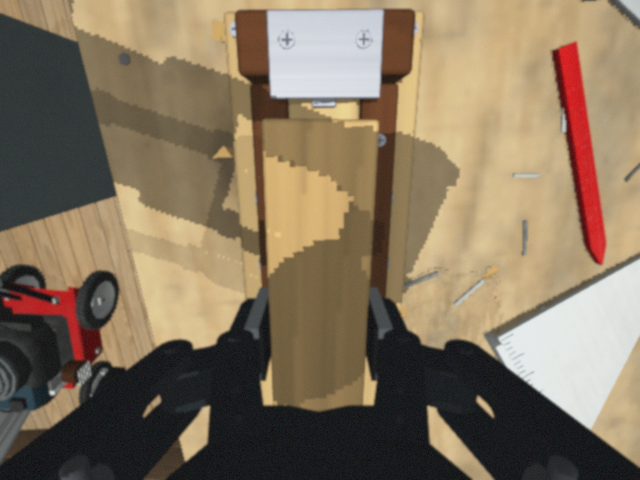

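The runner is above the slot. The tongue shows at (324,103) just under the lip edge and the guides lie on both sides; the runner needs about +4 mm in tool y. Lowering.

>>> drive_tool:
  rows:
    - [0.05,0.1,0.4,0]
    - [0.05,0.18,1.0,0]
    - [0.05,0.18,1.7,0]
    - [0.05,0.18,2.3,0]
    - [0.05,0.18,2.6,0]
    - [0.05,0.18,2.7,0]
    - [0.05,0.18,2.7,0]
    - [0.05,0.18,2.7,0]

```text
clock: 5.58
position: [0.4609, -0.1147, 0.0808]
ee_rot: [0.0, 0.732, 0.681, 0.0]
contact_force: [-1.2, -0.5, -3.7]
width: 0.0388
gripper_force: 51.9
```

>>> drive_tool:
  rows:
    - [0,0,0.1,0]
    - [0,0,0.2,0]
    - [0,0,0.3,0]
    - [0,0,0.4,0]
    - [0,0,0.5,0]
    - [0,0,0.5,0]
    - [0,0,0.5,0]
    - [0,0,0.5,0]

```text
clock: 6.25
position: [0.4605, -0.1152, 0.068]
ee_rot: [0.0, 0.732, 0.681, 0.0]
contact_force: [-0.1, 0.4, -2.5]
width: 0.0396
gripper_force: 51.9
```

Run:
```python
from h import *
x,y=jig(.022); go(x-.0007,y-.001,.058,85.85)
```

```text
t 6.25 pos [ 0.4605 -0.1152  0.068 ] head 85.84 F [-0.1  0.4 -2.5] w 0.0396 | move [-0.02 -0.    0.4 ] -0.0 tilt [ 0.  0. -1.]
```

>>> drive_tool:
  rows:
    - [0,0,0.08,0]
    - [0,0,0.16,0]
    - [0,0,0.22,0]
    - [0,0,0.27,0]
    - [0,0,0.3,0]
    - [0,0,0.32,0]
    - [0,0,0.32,0]
    - [0,0,0.32,0]

```text
clock: 6.92
position: [0.4605, -0.1152, 0.06]
ee_rot: [-0.0, 0.732, 0.681, 0.0]
contact_force: [-0.6, -0.2, -3.0]
width: 0.0393
gripper_force: 51.9
```

>>> drive_tool:
  rows:
    - [0,0,0.02,0]
    - [0,0,0.04,0]
    - [0,0,0.06,0]
    - [0,0,0.08,0]
    - [0,0,0.08,0]
    - [0,0,0.08,0]
    - [0,0,0.08,0]
    - [0,0,0.08,0]

```text
clock: 7.58
position: [0.4606, -0.1152, 0.0593]
ee_rot: [0.0, 0.732, 0.681, 0.0]
contact_force: [-2.5, 1.3, 8.0]
width: 0.0388
gripper_force: 53.4
```

>>> drive_tool:
  rows:
    - [0,0,-0.03,0]
    - [0.04,0,-0.03,0]
    - [0.08,0,-0.03,0]
    - [0.12,0,-0.03,0]
    - [0.16,0,-0.03,0]
    - [0.2,0,-0.03,0]
    - [0.24,0,-0.03,0]
    - [0.28,0,-0.03,0]

```text
clock: 8.25
position: [0.462, -0.1089, 0.0593]
ee_rot: [0.001, 0.732, 0.681, 0.0]
contact_force: [0.4, -5.1, 4.6]
width: 0.0387
gripper_force: 53.0
```

>>> drive_tool:
  rows:
    - [0.02,0,0,0]
    - [0.04,0,0,0]
    - [0.06,0,0,0]
    - [0.08,0,0,0]
    - [0.1,0,0,0]
    - [0.12,0,0,0]
    - [0.14,0,0,0]
    - [0.16,0,0,0]

```text
clock: 8.92
position: [0.4624, -0.105, 0.0593]
ee_rot: [0.001, 0.732, 0.681, 0.0]
contact_force: [-1.6, -5.3, 5.3]
width: 0.039
gripper_force: 53.0
```

>>> drive_tool:
  rows:
    - [0.02,0,0,0]
    - [0.04,0,0,0]
    - [0.06,0,0,0]
    - [0.08,0,0,0]
    - [0.1,0,0,0]
    - [0.12,0,0,0]
    - [0.12,0,0,0]
    - [0.12,0,0,0]

```text
clock: 9.58
position: [0.4626, -0.1019, 0.0593]
ee_rot: [0.001, 0.732, 0.681, 0.0]
contact_force: [0.0, -4.3, 5.8]
width: 0.0391
gripper_force: 53.0
```

>>> drive_tool:
  rows:
    - [0.02,0,0,0]
    - [0.04,0,0,0]
    - [0.06,0,0,0]
    - [0.08,0,0,0]
    - [0.1,0,0,0]
    - [0.12,0,0,0]
    - [0.14,0,0,0]
    - [0.16,0,0,0]

```text
clock: 10.25
position: [0.4629, -0.098, 0.0593]
ee_rot: [0.001, 0.732, 0.681, 0.0]
contact_force: [-1.4, -4.9, 5.9]
width: 0.0389
gripper_force: 53.0
```

>>> drive_tool:
  rows:
    - [0.02,0,0,0]
    - [0.04,0,0,0]
    - [0.06,0,0,0]
    - [0.08,0,0,0]
    - [0.1,0,0,0]
    - [0.12,0,0,0]
    - [0.14,0,0,0]
    - [0.16,0,0,0]

```text
clock: 10.92
position: [0.4632, -0.094, 0.0593]
ee_rot: [0.001, 0.732, 0.681, 0.0]
contact_force: [-0.1, -4.2, 5.7]
width: 0.039
gripper_force: 53.0
```

>>> drive_tool:
  rows:
    - [0.01,0,0,0]
    - [0.02,0,0,0]
    - [0.03,0,0,0]
    - [0.04,0,0,0]
    - [0.05,0,0,0]
    - [0.06,0,0,0]
    - [0.07,0,0,0]
    - [0.08,0,0,0]

```text
clock: 11.58
position: [0.4632, -0.0929, 0.0593]
ee_rot: [0.002, 0.732, 0.682, -0.0]
contact_force: [-0.7, -8.9, 4.5]
width: 0.0395
gripper_force: 52.9
```

>>> drive_tool:
  rows:
    - [0.02,0,0,0]
    - [0.04,0,0,0]
    - [0.06,0,0,0]
    - [0.06,0,0,0]
    - [0.06,0,0,0]
    - [0.06,0,0,0]
    - [0.06,0,0,0]
    - [0.06,0,0,0]

```text
clock: 12.25
position: [0.4636, -0.0928, 0.0593]
ee_rot: [0.003, 0.731, 0.682, -0.001]
contact_force: [-1.2, -13.0, 4.2]
width: 0.0389
gripper_force: 52.7
```

Stopped firmly (13 N) at jig x ≈ 45, about 22 mm from the set-down point and well beyond where a plain end would stop, so it is home. Easing off, releasing and lifting.

>>> drive_tool:
  rows:
    - [-0.06,0,0,0]
    - [-0.06,0,-0.03,0]
    - [-0.06,0,-0.03,0]
    - [-0.06,0,-0.03,0]
    - [-0.06,0,-0.03,0]
    - [-0.06,0,-0.03,0]
    - [-0.06,0,-0.03,0]
    - [-0.06,0,-0.03,0]
  grip: 80

```text
clock: 12.92
position: [0.4622, -0.091, 0.0595]
ee_rot: [-0.0, 0.732, 0.681, 0.0]
contact_force: [0.4, -0.0, 0.1]
width: 0.0796
gripper_force: 0.0
```

>>> drive_tool:
  rows:
    - [0,0,0,0]
    - [0,0,-0.5,0]
    - [0,0,-1.3,0]
    - [0,0,-2.4,0]
    - [0,0,-3.6,0]
    - [0,0,-4.8,0]
    - [0,0,-5.6,0]
    - [0,0,-5.6,0]

```text
clock: 13.58
position: [0.4649, -0.0921, 0.2041]
ee_rot: [0.004, 0.732, 0.681, 0.002]
contact_force: [0.2, -0.0, -0.4]
width: 0.0802
gripper_force: 0.0
```

Run:
```python
from h import *
go(.4636,-.0925,.2)
c=eyes.camera_info("wrist");p,d=eyes.get_image("wrist");cv2.imwrite("pics/w4.png",p[:,:,::-1])
for n in ["top","wrist"]:
    if n=="top": c=eyes.camera_info(n);p,d=eyes.get_image(n)
    else: c=eyes.camera_info(n);p,d=eyes.get_image(n)
    W=cloud(c,d);X,Y,Z=W[...,0],W[...,1],W[...,2];hsv=cv2.cvtColor(p,cv2.COLOR_RGB2HSV)
    J=(d>0)&(abs(X-.46)<.09)&(Y<.04)&(Y>-.4)
    for nm,m in [('runner',J&(Z>.052)&(Z<.064)&(hsv[...,1]>60)),('lip',J&(Z>.063)&(Z<.075)),('red',J&(hsv[...,1]>170)&((hsv[...,0]<6)|(hsv[...,0]>174))&(Z>.06))]:
        k,l,st,ce=cv2.connectedComponentsWithStats(m.astype(np.uint8))
        for i in range(1,k):
            if st[i,4]>150:
                q=l==i; z=np.median(Z[q]);print(n,nm,st[i],z.round(4),rect(ray(c,np.argwhere(q)[:,::-1],z)[:,:2]))
```

```text
t 13.58 pos [ 0.4649 -0.0921  0.2041] head 85.85 F [ 0.2 -0.  -0.4] w 0.0802 | move [-0.02 -0.05  0.16] 0 tilt [ 0.009 -0.003 -1.   ]
top runner [338 232  16  20 225] 0.0601 [468.9 -39.9  29.6  41.   83.9]
top runner [391 237  18  19 252] 0.0602 [ 460.1 -153.3   35.5   39.1   87.6]
top lip [316 219  24  46 755] 0.0675 [468.7  -3.7  46.3  95.4  86.9]
top red [470 241  33  12 289] 0.1329 [ 446.2 -308.5   17.4   65.6    6.1]
wrist runner [ 249   81  136   48 1910] 0.063 [468.5   2.5  31.   95.   85.9]
wrist runner [ 294  146   53  175 8622] 0.0594 [463.6 -99.  146.7  39.8  85.8]
wrist lip [ 250   81  134   65 6766] 0.0671 [468.   -3.6  42.2  92.5  85.9]
```

View pics/w4.png

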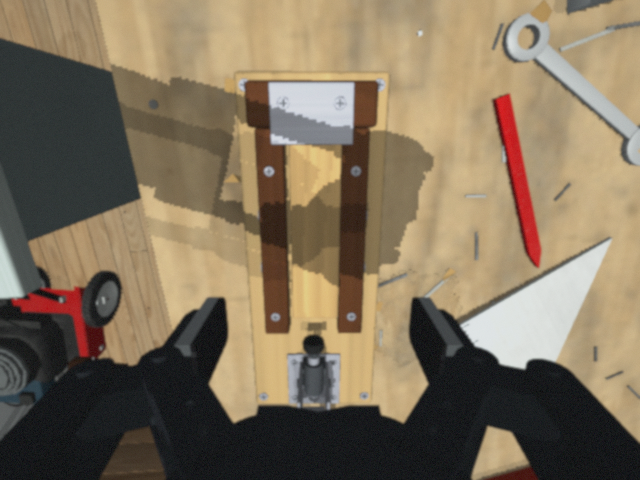

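The runner lies flat (top at 0.0594–0.060, as expected for 18+42 mm) with its end under the lip at (312,140). Its free end is at (318,318), and the plunger tip is just behind it at (315,345). It is home. Next is the handle, with fingers shut.

Run:
```python
from h import *
x,y=jig(-.160); go(x-.0007,y-.001,.184,85.85)
```

```text
t 13.73 pos [ 0.4616 -0.091   0.199 ] head 85.84 F [ 0.2  0.  -0.7] w 0.0801 | move [-8.27  0.02  0.59] -0.0 tilt [-0.001  0.    -1.   ]
```

>>> drive_tool:
  rows:
    - [-0.8,0,0,0]
    - [-2.0,0,0,0]
    - [-3.4,0,0,0]
    - [-4.8,0,0,0]
    - [-6.2,0,0,0]
    - [-7.4,0.02,0.2,0]
    - [-8.1,0.02,0.5,0]
    - [-8.27,0.02,0.6,0]
  grip: 0
  newtons: 60

```text
clock: 14.4
position: [0.4464, -0.2999, 0.1815]
ee_rot: [-0.002, 0.733, 0.68, -0.001]
contact_force: [0.5, -0.5, -0.9]
width: -0.0002
gripper_force: 0.0
```

>>> drive_tool:
  rows:
    - [0,0,0,0]
    - [0,0,0,0]
    - [0,0,0,0]
    - [0,0,0,0]
    - [0,0,0,0]
    - [0,0,0,0]
    - [0,0,0,0]
    - [0,0,0,0]

```text
clock: 15.07
position: [0.4479, -0.2972, 0.1848]
ee_rot: [0.0, 0.732, 0.681, 0.0]
contact_force: [-0.4, -0.0, 1.4]
width: -0.0003
gripper_force: 0.0
```

Run:
```python
from h import *
for a in [.95,.8,.65,.5,.35,.2,.05,0,-.04]:
    gx=-.08*np.cos(a)+.0115*np.sin(a); gz=.08*np.sin(a)+.0115*np.cos(a)
    x,y=jig(-.138+gx+.010); print(a,end=' '); go(x-.0007,y-.001,.068+gz+.022,85.85)
c=eyes.camera_info("scene");p,d=eyes.get_image("scene");cv2.imwrite("pics/s2.png",cv2.resize(p[200:420,260:520,::-1],None,fx=2.5,fy=2.5))
```

```text
0.95 t 15.07 pos [ 0.4479 -0.2972  0.1848] head 85.88 F [-0.4 -0.   1.4] w -0.0003 | move [-0.21 -0.03  0.92] 0.0 tilt [ 0. -0. -1.]
0.8 t 15.07 pos [ 0.4479 -0.2972  0.1848] head 85.88 F [-0.4 -0.   1.4] w -0.0003 | move [-0.62 -0.03  1.18] 0.0 tilt [ 0. -0. -1.]
0.65 t 15.07 pos [ 0.4479 -0.2972  0.1848] head 85.88 F [-0.4 -0.   1.4] w -0.0003 | move [-0.99 -0.03  1.49] 0.0 tilt [ 0. -0. -1.]
0.5 t 15.07 pos [ 0.4479 -0.2972  0.1848] head 85.88 F [-0.4 -0.   1.4] w -0.0003 | move [-1.31 -0.03  1.85] 0.0 tilt [ 0. -0. -1.]
0.35 t 15.07 pos [ 0.4479 -0.2972  0.1848] head 85.88 F [-0.4 -0.   1.4] w -0.0003 | move [-1.57 -0.03  2.26] 0.0 tilt [ 0. -0. -1.]
0.2 t 15.07 pos [ 0.4479 -0.2972  0.1848] head 85.88 F [-0.4 -0.   1.4] w -0.0003 | move [-1.77 -0.03  2.71] 0.0 tilt [ 0. -0. -1.]
0.05 t 15.07 pos [ 0.4479 -0.2972  0.1848] head 85.88 F [-0.4 -0.   1.4] w -0.0003 | move [-1.89 -0.03  3.17] 0.0 tilt [ 0. -0. -1.]
0 t 15.07 pos [ 0.4479 -0.2972  0.1848] head 85.88 F [-0.4 -0.   1.4] w -0.0003 | move [-1.92 -0.03  3.33] 0.0 tilt [ 0. -0. -1.]
-0.04 t 15.07 pos [ 0.4479 -0.2972  0.1848] head 85.88 F [-0.4 -0.   1.4] w -0.0003 | move [-1.94 -0.03  3.46] 0.0 tilt [ 0. -0. -1.]
```

View pics/s2.png

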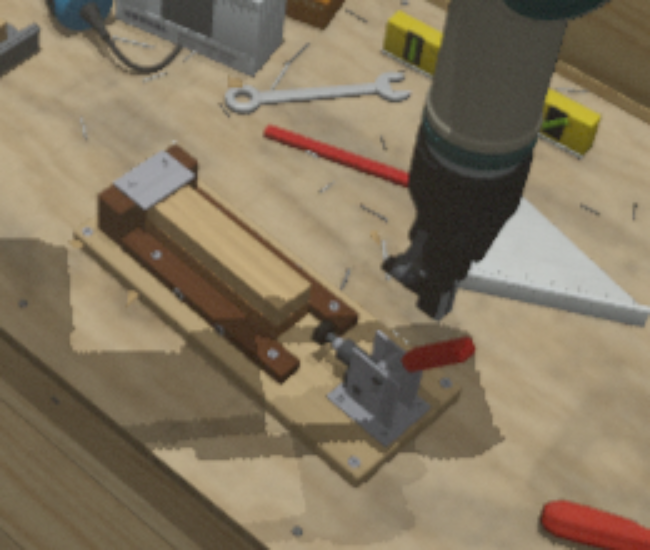

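The shut fingertips at (437,305) hang just above and stop-side of the red grip at (438,352), and the runner is under the lip at (160,200). Following the handle's arc.

>>> drive_tool:
  rows:
    - [0,0,0.4,0]
    - [0,0,0.8,0]
    - [-0.1,-0.03,0.9,0]
    - [-0.21,-0.03,0.92,0]
    - [-0.35,-0.03,1.0,0]
    - [-0.48,-0.03,1.09,0]
    - [-0.62,-0.03,1.18,0]
    - [-0.62,-0.03,1.18,0]

```text
clock: 15.78
position: [0.4453, -0.3121, 0.1544]
ee_rot: [-0.002, 0.733, 0.681, 0.001]
contact_force: [-0.3, 2.8, 0.2]
width: 0.0001
gripper_force: 1.4
```

>>> drive_tool:
  rows:
    - [-0.12,0,0.1,0]
    - [-0.24,0,0.2,0]
    - [-0.37,0,0.31,0]
    - [-0.48,0,0.43,0]
    - [-0.59,0,0.55,0]
    - [-0.69,0,0.67,0]
    - [-0.69,0,0.67,0]
    - [-0.69,0,0.67,0]

```text
clock: 16.45
position: [0.4445, -0.3302, 0.1383]
ee_rot: [0.0, 0.732, 0.681, -0.0]
contact_force: [-0.6, 2.5, 1.6]
width: 0.0003
gripper_force: 1.0
```

>>> drive_tool:
  rows:
    - [-0.13,0,0.2,0]
    - [-0.26,0,0.41,0]
    - [-0.36,0,0.63,0]
    - [-0.46,0,0.86,0]
    - [-0.52,0,1.08,0]
    - [-0.58,0,1.3,0]
    - [-0.58,0,1.3,0]
    - [-0.58,0,1.3,0]

```text
clock: 17.12
position: [0.444, -0.3459, 0.105]
ee_rot: [0.001, 0.732, 0.681, -0.0]
contact_force: [0.7, -0.3, 0.2]
width: -0.0004
gripper_force: 0.0
```

>>> drive_tool:
  rows:
    - [-0.01,0,0.03,0]
    - [-0.02,0,0.06,0]
    - [-0.02,0,0.09,0]
    - [-0.03,0,0.12,0]
    - [-0.03,0,0.15,0]
    - [-0.03,0,0.18,0]
    - [-0.03,0,0.2,0]
    - [-0.03,0,0.2,0]

```text
clock: 17.78
position: [0.4441, -0.3465, 0.1022]
ee_rot: [0.002, 0.732, 0.681, -0.0]
contact_force: [-2.0, 0.1, 7.5]
width: 0.0001
gripper_force: 3.9
```

>>> drive_tool:
  rows:
    - [0,0,0.03,0]
    - [0,0,0.06,0]
    - [0,0,0.09,0]
    - [0,0,0.12,0]
    - [0,0,0.12,0]
    - [0,0,0.12,0]
    - [0,0,0.12,0]
    - [0,0,0.12,0]

```text
clock: 18.45
position: [0.4441, -0.3466, 0.1011]
ee_rot: [0.002, 0.732, 0.681, -0.0]
contact_force: [-3.6, 2.3, 20.0]
width: 0.0001
gripper_force: 9.6
```

>>> drive_tool:
  rows:
    - [0,0,0.03,0]
    - [0,0,0.06,0]
    - [0,0,0.06,0]
    - [0,0,0.06,0]
    - [0,0,0.06,0]
    - [0,0,0.06,0]
    - [0,0,0.06,0]
    - [0,0,0.06,0]

```text
clock: 19.12
position: [0.4442, -0.3467, 0.1009]
ee_rot: [0.003, 0.732, 0.681, -0.0]
contact_force: [-6.5, 3.1, 26.1]
width: -0.0002
gripper_force: 13.5
```

>>> drive_tool:
  rows:
    - [0,0,-0.2,0]
    - [0,0,-0.6,0]
    - [0,0,-1.4,0]
    - [0,0,-2.4,0]
    - [0,0,-3.4,0]
    - [0,0,-4.4,0]
    - [0,0,-5.2,0]
    - [0,0,-5.2,0]

```text
clock: 19.78
position: [0.4455, -0.3474, 0.2309]
ee_rot: [0.005, 0.732, 0.681, 0.0]
contact_force: [0.7, -0.1, -0.3]
width: 0.0001
gripper_force: 0.0
```

>>> drive_tool:
  rows:
    - [-1,0,0,0]
    - [-2,0,0,0]
    - [-3,0,0,0]
    - [-3,0,0,0]
    - [-3,0,0,0]
    - [-3,0,0,0]
    - [-3,0,0,0]
    - [-3,0,0,0]

```text
clock: 20.45
position: [0.4381, -0.4191, 0.2261]
ee_rot: [-0.0, 0.732, 0.681, 0.0]
contact_force: [0.0, 0.2, -0.1]
width: -0.0001
gripper_force: 0.0
```

Run:
```python
from h import *
p,d=eyes.get_image("wrist");c=eyes.camera_info("wrist")
W=cloud(c,d);hsv=cv2.cvtColor(p,cv2.COLOR_RGB2HSV);Z=W[...,2]
m=(d>0)&(hsv[...,1]>170)&((hsv[...,0]<6)|(hsv[...,0]>174))&(Z>.06)&(Z<.2)&(abs(W[...,0]-.45)<.04)
P=W[m];print(len(P))
if len(P): print(P.min(0).round(3),P.max(0).round(3),np.percentile(P,[10,50,90],axis=0).round(4))
c=eyes.camera_info("top");q,d=eyes.get_image("top");W=cloud(c,d);hsv=cv2.cvtColor(q,cv2.COLOR_RGB2HSV)
m=(d>0)&(hsv[...,1]>170)&((hsv[...,0]<6)|(hsv[...,0]>174))&(abs(W[...,0]-.45)<.03)&(W[...,1]<-.27)&(W[...,1]>-.39)&(W[...,2]>.05)
P=W[m];print(len(P));
if len(P):print(np.percentile(P,[5,50,95],axis=0).round(4))
m=(d>0)&(abs(W[...,0]-.461)<.03)&(W[...,1]<0)&(W[...,1]>-.19)&(W[...,2]>.052)&(W[...,2]<.063)
P=W[m];print('runner',np.percentile(P,[3,50,97],axis=0).round(4))
s,_=eyes.get_image("scene")
cv2.imwrite("pics/f.png",np.hstack([p[:,:,::-1][::2,::2],cv2.resize(s[240:400,280:480,::-1],(300,240))]))
go(.44,-.4,.2)
```

```text
2314
[ 0.433 -0.376  0.074] [ 0.455 -0.307  0.081] [[ 0.4366 -0.3677  0.0771]
 [ 0.4439 -0.3396  0.0785]
 [ 0.4513 -0.3142  0.0796]]
303
[[ 0.4356 -0.3714  0.0747]
 [ 0.4436 -0.3404  0.079 ]
 [ 0.4523 -0.3101  0.0823]]
runner [[ 0.4435 -0.174   0.0547]
 [ 0.4639 -0.1011  0.0598]
 [ 0.4856 -0.029   0.0626]]
t 20.6 pos [ 0.4382 -0.4194  0.2264] head 85.89 F [-0.2 -0.5 -0.2] w 0.0002 | move [0.78 0.01 1.06] 0 tilt [ 0.  0. -1.]
```

View pics/f.png

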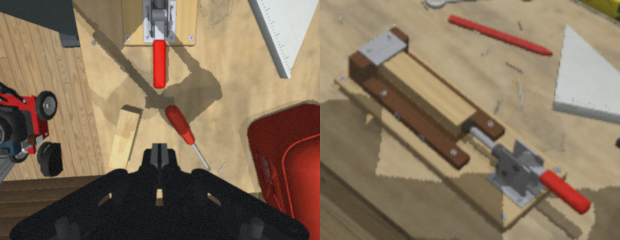

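The handle lies level, with its grip at z ≈ 0.079. The plunger presses on the runner's end at about (470,130) in the scene crop, the runner is under the lip, and the arm is clear. Handing in.

```bash
python3 -c "
from rig import order; print(order.sign_off())"
```

```text
the job is handed in; nothing more can be done
None
```

The job is handed in: the nearer runner is home under the lip with its notch over the tongue (it needed no turning), and the clamp is pressed fully down with the handle level and the arm clear, at about 20.6 s on the robot's clock.

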